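# Clip in the light probe and hold the shutter open

## Task

Take the light probe from its wooden rest and press it down into the two fork clips beside the lamp box, yellow band midway between the forks and white head towards the box, until both orange jaws have snapped shut over it, and let go of it. Then pull the lamp box's spring-return shutter handle out until its red pointer stands over the green mark, and finish while still holding it there: do not let go. Leave the other things on the bench where they are.

Things in the scene. Friction and masses are not known exactly. Their poses are not given: they have to be found in the camera images.
- station: Light-check station fixed to the bench: white lamp box 130 deep (x), 140 wide (y), 85 mm tall, and on its +y side a probe holder with two fork clips, on 8 mm feet. Origin: on the bench below the middle of the box's front face; z up, x from the shutter handle into the box, y towards the holder. The box spans x 0..130, y -70..70 mm; a 26 mm round window in its +y side at x 60, z 65 mm.
- seat (a point): Where the middle of the seated probe's axis belongs: midway between the forks, station x 60, y 200, z 65 mm; the probe lies along station y, white head to the box (-y). It is pressed straight down, about 5 to 15 N in all, past both jaws, which swing aside (about 0.06 rad) and snap back over it. Between the forks, 86 mm apart, only the 8 mm foot stands.
- fork_a (a point): Seated rod's axis in the grey fork nearer the box (station y 150 mm), 14 mm wide in y. A slot 20 mm wide, open at the top, its floor 9 mm below this point: on the -x side a fixed prong with flared top, reaching 31 mm above this point; on the +x side an orange jaw, its free-turning white nose roller (10 mm) centred 11 mm above this point and overhanging an 18 mm rod by 3 mm.
- fork_b (a point): The same point in the other, equal fork (station y 250 mm).
- jaw_a (a joint): Orange sprung jaw of the fork nearer the box: 0 = closed (sprung), grows to 0.6 rad as it swings open.
- jaw_b (a joint): Orange sprung jaw of the fork farther from the box, likewise.
- shutter: Spring-return shutter slide of the lamp box; origin and axes as handle. It slides only along station -x, 0 to 80 mm. The spring pulls it shut with about 3 N when shut and 1 N more for every 10 mm; it does not stay out by itself. A steel strap at the handle's +y end (35..39 mm in y from the origin, 20 to 4 mm below it) leads to the dark plate that covers the window.
- handle (a point): Middle of the shutter's black upright paddle handle with a red stripe: 12 thick (x), 70 wide (y), 46 mm tall, from 21 mm below to 25 mm above this point. Shut, it is at station x -50, y 35, z 65 mm, with 44 mm free between its rear face and the box; nothing but the bench beneath.
- pointer (a point): Lower edge of the red pointer carried by the shutter, in line with the middle of the handle's thickness; it reaches in +y over the white scale rail, 62 mm in y from the handle's middle and 29 mm below it.
- mark: Green mark, a band 12 mm long in x (the slide's direction) and 26 mm in y on top of the white scale rail in front of the lamp box; origin at the middle of its underside, 30 mm above the bench; axes as the station's. Its place along the rail differs from run to run (a pull of 32 to 58 mm).
- probe: Light probe, a rod 18 mm in diameter, 190 mm long plus a 6 mm steel stub at the rear, black with a yellow band (50 mm) at its middle and a white head (20 mm) at the -y end; 80 to 150 g. Origin: on its axis at mid-length; y along the rod, away from the head. May be rolled about its axis. Starts level on the rest, axis 45 mm above the bench, head towards the station side.
- probe_head (a point): End face of the probe's white head, on its axis, 95 mm from the probe's origin.
- rest: Wooden probe rest fixed to the bench: foot 60 x 140 x 8 mm, two notched blocks 40 wide (x), 14 long (y), 47 mm tall, at y -50 and +50 mm, with only the foot between them. Origin on the bench at the middle; the probe lies along its y.
- jar: Bystander, loose: small closed specimen jar, 48 mm across, 65 mm tall; origin at the middle of its underside.
- stone: Bystander, loose: mossy stone about 90 x 70 x 50 mm; origin at the middle of its underside.
- brush: Bystander, loose: dusting brush, 190 mm long, lying flat; origin on its underside, length along x.
- potplant: Bystander, loose: terracotta pot 84 mm across, 75 mm tall, with a small leafy plant; origin at the middle of its underside.
- bottle: Bystander, loose: closed bottle 64 mm across, 150 mm tall; origin at the middle of its underside.
- trowel: Bystander, loose: flat hand spatula, 240 mm long, lying flat; origin on its underside, length along x.
- dish: Bystander, loose: white ceramic dish, 90 mm across, 30 mm tall; origin at the middle of its underside.
Not all that is in view belongs to the job. There is more than one size of the probe; the one meant has the size given above.

How it is judged (in metres and radians):
On the way, in this order (a step that is already met when the one before it is completed fails the run):
1. the probe lies seated in both fork clips, white head towards the lamp box, both jaws closed over it, and is let go (x of probe in the frame of station between 0.055 and 0.065 m and z of probe in the frame of station between 0.06 and 0.07 m and y of probe in the frame of station between 0.185 and 0.215 m and y of probe_head in the frame of station below 0.14 m and angle between the y axis of probe and the y axis of station, either way round below 0.06 rad and value of joint each of jaw_a, jaw_b below 0.03 rad and contact force between probe and the fingers below 0.1 N), for 0.2 s.
2. the shutter is held with its pointer over the green mark (x of pointer in the frame of mark between -0.006 and 0.006 m and contact force between the fingers and shutter above 1.5 N and linear speed of shutter below 0.01 m/s), for 0.5 s.
At the end, for the whole second after the job is handed in: Probe in both forks (middle within 15 mm of midway, height within 5 mm, in line within 0.06 rad, head to the box), jaws under 0.03 rad, not touched by the fingers; fingers on the shutter with over 1.5 N, at rest, pointer within 6 mm of the green mark's middle (all of step 1 and all of step 2); the arm keeps its last pose, push and grip.
It fails at once if a bystander (jar, stone, brush, potted plant, bottle, spatula or dish) is moved more than 25 mm (distance of any of jar, stone, brush, potplant, bottle, trowel, dish from where it was at the start of the episode above 0.025 m).
It also fails if it takes over 51 s, if anything falls off the work surface, if the arm or the gripper's body presses on something with over 40 N, if the wrist force passes 120 N, or if a joint passes its speed limit or range.

## Robot

A 7-joint arm with a two-finger parallel gripper is mounted at the origin on the work surface. World frame = base frame: x ahead of the robot, y to its left, z up, the work surface at z = 0. Lengths are in m, angles in degrees, forces in N, time in s.
With the tool pointing down it reaches from about 0.4 to 0.875 m from the base axis. Payload 6.5 kg.
Tool frame: the origin (TCP) lies at the very end of the fingers, on their centre line; the grasp point (between the pads) lies manip.grasp_offset behind it (manip.grasp_offset is the distance from the TCP to the grasp point, in m); y points along the fingers, x is the direction in which the jaws open and shut, and the axes are right-handed (so a half turn about y gives the same grasp; the last joint's range is limited). The gripper opens to 88 mm and grips with 3 to 60 N. Pads are 18 mm wide; open, the fingers measure 123 mm over their backs; the gripper's body (75 mm by 187 mm) begins 45 mm behind the grasp point.
Start: joints at [-71.001, 30.733, -0.252, 88.115, 0.149, 61.152, -4.079], TCP at [0.252, 0.599, 0.239] pointing down, gripper open.
Joint ranges: [-154.64, 154.64], [-21.42, 123.67], [-72.66, 72.17], [13.99, 137.28], [-74.86, 254.86], [10.95, 109.41], [-158.01, 158.01]. Speed limits (degrees/s): [136.94, 136.94, 180, 180, 180, 180, 180].

## Interface

Orientations are given as a 3x3 rotation matrix whose columns are the frame's x, y, z axes.
In Python, from rig import manip, cams, spotter gives the robot as it stands.
- The arm moves only by the shell command python3 -m jog 'ROWS' [FORCE]. ROWS is JSON, a list of rows, each an object with "slide": the shift along the tool's x, y, z in mm, a list of three; "delta_rot": the turn, a rotation vector about the tool's x, y, z in degrees, a list of three; "fingers": the closure in counts, from 0 (fully open) to 255 (shut). In form: [{"slide": [tx, ty, tz], "delta_rot": [ax, ay, az], "fingers": fingers}, ...]. A call has exactly 8 rows; each row shifts and turns the commanded pose from where the row before left it, along the tool's axes as they then stand; what a row does not reach is not made up. A row lasts 1/10 s, in which the tool goes at most 50 mm and 8.59 degrees, less where a joint would pass 70% of its speed; a pose out of reach is approached as far as the arm can. A call is refused whole if a number of a shift passes 50 or a number of a turn 8.59, either way. A call with a gripper value outside its range is refused whole. The fingers move at their own pace and stop on an object; FORCE is the grip in N (left out, the last holds). Time passes only in rows, so rows that do not move let the fingers close, or fill a call up. It gives the time, the measured TCP pose, the force and the opening at its end, in the units of the state.
- manip.get_obs(): the state, without advancing time (a new reading comes with each control period).
- cams.snapshot(name): name is "side" or "top" or "wrist"; returns a dict with "color" (384x512x3 uint8, red, green, blue), "fx", "fy", "cx", "cy" (pixels), "pose" (4x4, takes a point from camera to world coordinates). Camera axes: x right, y down, z forward; pixel columns grow to the right and rows downward; lengths in m; the calibration is good to about 2 mm. A picture is of the moment at which its call begins. There is no depth.
- manip.sign_off(): hands the job in, once; it reports no verdict.
Trained networks look in the newest picture that a camera, given by its name, has taken for a name from the list of things; names that differ only in an ending like _2 or _b are one class to them, and where a whole thing is asked for, a point or a joint stands for the part that bears it (a point fixed in the world has none). Each returns a list of dicts, best first, with "confidence" (0 to 1); they miss things now and then, are a little off and sometimes report something else, mostly with a low value. They report only what shows in the picture. A call takes as long as a camera call. They do not tell look-alikes from the thing itself.
- spotter.recognise(camera, target): "at" ([x, y, z] in m, in world coordinates, good to about 4 mm: the middle of the surface that is visible of it).
The state is a dict: "time": time; "joint_pos": joint angles; "dq": joint speeds; "joint_efforts": joint torques, N m; "eef_pos": TCP position; "tcp_rot": TCP orientation; "wrist_force": force on the tool from outside, world axes, zero at the start; "moment": the same for the moment, N m; "width": opening from 0.0 (shut) to 1.0 (fully open).
Only numpy, scipy, OpenCV 4.12 (cv2) and the standard library are available. Lean on these libraries where they do the work, as an engineer would, in place of code of your own. Each camera call takes 0.05 s, during which the arm holds its last target. There are 200 camera calls.

## Working session

There is one attempt and no reset: what is moved stays moved. The work goes in short steps, Python scripts to look and compute and a shell command to move; the robot and the scene stay as the last step left them, time stands still between calls to the robot, and variables do not carry over. Pictures are saved under pics/ and viewed, about 8 in all and at most 12, crops included, and the job is handed in when it is done.

```bash
ls; mkdir -p pics
python3 - <<'E'
from rig import manip,cams,spotter
import cv2,numpy as np
o=manip.get_obs()
print({k:np.round(v,3).tolist() for k,v in o.items()}, manip.grasp_offset)
ims=[]
for c in ["side","top"]:
    s=cams.snapshot(c); cv2.imwrite(f"pics/{c}0.png",cv2.resize(s["color"][:,:,::-1],(768,576)))
    print(c,s["fx"],s["cx"],s["cy"],np.round(s["pose"],3).tolist())
    for n in ["station","fork_a","jaw_a","shutter","handle","pointer","mark","probe","probe_head","rest"]:
        r=spotter.recognise(c,n); print(n,[(np.round(d["at"],3).tolist(),round(d["confidence"],2)) for d in r[:4]])
print(manip.get_obs()["time"])
E
```

```text
pics
{'time': 0.0, 'joint_pos': [-71.003, 30.778, -0.255, 88.171, 0.149, 61.153, -4.079], 'dq': [-0.061, -0.04, 0.024, -0.101, 0.031, -0.018, -0.023], 'joint_efforts': [-0.0, -57.097, 0.99, -25.161, -0.056, 0.018, 0.0], 'eef_pos': [0.252, 0.599, 0.238], 'tcp_rot': [[0.387, -0.001, -0.922], [0.922, -0.002, 0.387], [-0.002, -1.0, -0.0]], 'wrist_force': [0.339, 0.116, 0.294], 'moment': [-0.017, -0.002, 0.006], 'width': 1.002} 0.0187
side 490.6544332049708 249.492050275975 191.79270467441228 [[-0.977, -0.128, 0.172, 0.19], [-0.214, 0.632, -0.745, 1.41], [-0.014, -0.764, -0.645, 1.226], [0.0, 0.0, 0.0, 1.0]]
station [([0.59, -0.126, 0.046], 0.7)]
fork_a [([0.589, -0.124, 0.046], 0.6)]
jaw_a []
shutter [([0.549, -0.138, 0.058], 0.56)]
handle [([0.532, -0.134, 0.057], 0.82)]
pointer [([0.461, 0.603, 0.004], 0.54), ([0.536, -0.139, 0.059], 0.5)]
mark []
probe [([0.338, 0.474, 0.02], 0.71), ([0.528, 0.422, 0.053], 0.64)]
probe_head [([0.33, 0.476, 0.022], 0.56), ([0.527, 0.42, 0.054], 0.55), ([0.517, 0.41, 0.01], 0.39), ([0.367, 0.197, 0.037], 0.24)]
rest [([0.52, 0.407, 0.011], 0.85)]
top 410.72401639529267 253.30929879427646 196.93260211678927 [[0.016, -0.996, 0.085, 0.396], [-1.0, -0.017, -0.012, 0.075], [0.013, -0.084, -0.996, 1.611], [0.0, 0.0, 0.0, 1.0]]
station [([0.596, -0.137, 0.066], 0.82), ([0.532, 0.412, 0.053], 0.58)]
fork_a [([0.595, -0.134, 0.059], 0.67)]
jaw_a [([0.388, -0.379, 0.019], 0.74)]
shutter [([0.502, -0.156, 0.089], 0.5)]
handle [([0.502, -0.159, 0.091], 0.47)]
pointer [([0.497, -0.163, 0.094], 0.57)]
mark []
probe [([0.342, 0.414, 0.023], 0.95), ([0.5, -0.162, 0.092], 0.74), ([0.528, 0.412, 0.052], 0.55), ([0.597, -0.134, 0.061], 0.34)]
probe_head [([0.533, 0.407, 0.058], 0.74), ([0.337, 0.414, 0.02], 0.57)]
rest [([0.522, 0.404, 0.011], 0.92)]
1.1
```

View pics/top0.png

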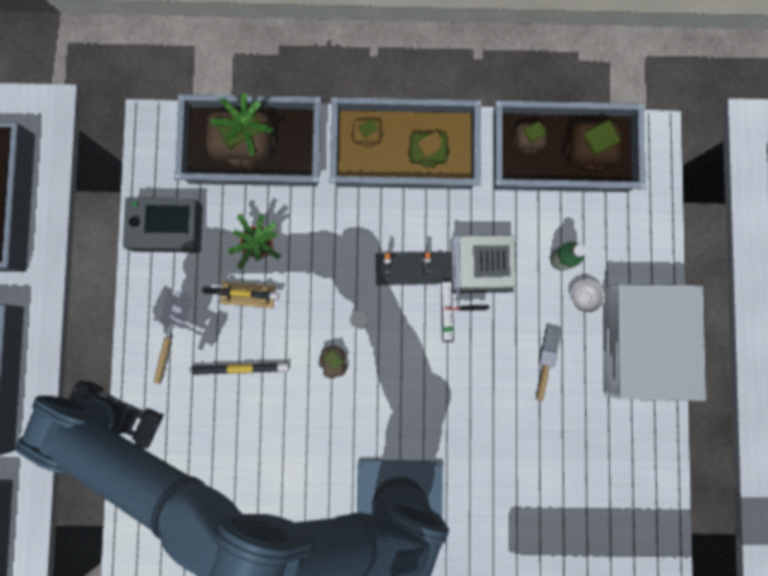

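View pics/side0.png

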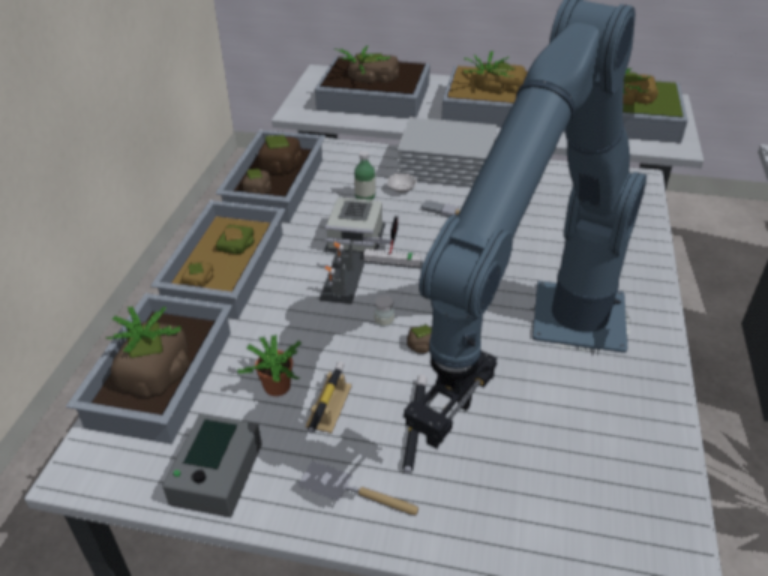

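Top view: the probe with a yellow band lies on the rest at about (238,294), head to the right (-y). A longer look-alike lies on the bench at (240,368). The station is at (450,265), nearly parallel to the world axes, with the green mark at (447,329) and the pointer at (449,308). The side view agrees. I'll square the tool to the world axes first, then use the wrist camera.

```bash
python3 -m jog '[{"slide":[0,0,0],"delta_rot":[0,8.4,0],"fingers":0},{"slide":[0,0,0],"delta_rot":[0,8.4,0],"fingers":0},{"slide":[0,0,0],"delta_rot":[0,8.4,0],"fingers":0},{"slide":[0,0,0],"delta_rot":[0,8.4,0],"fingers":0},{"slide":[0,0,0],"delta_rot":[0,8.4,0],"fingers":0},{"slide":[0,0,0],"delta_rot":[0,8.4,0],"fingers":0},{"slide":[0,0,0],"delta_rot":[0,8.4,0],"fingers":0},{"slide":[0,0,0],"delta_rot":[0,8.4,0],"fingers":0}]' 25
python3 -m jog '[{"slide":[40,-5,-30],"delta_rot":[0,0,0],"fingers":0},{"slide":[40,0,-30],"delta_rot":[0,0,0],"fingers":0},{"slide":[40,0,-30],"delta_rot":[0,0,0],"fingers":0},{"slide":[40,0,-30],"delta_rot":[0,0,0],"fingers":0},{"slide":[40,0,-30],"delta_rot":[0,0,0],"fingers":0},{"slide":[40,0,-30],"delta_rot":[0,0,0],"fingers":0},{"slide":[30,0,-10],"delta_rot":[0,0,0],"fingers":0},{"slide":[0,0,0],"delta_rot":[0,0,0],"fingers":0}]'
cat > h.py <<'E'
from rig import manip,cams,spotter
import cv2,numpy as np
def world(s,u,v,z):
    """pixel to world on plane at height z"""
    d=np.asarray(s["pose"])[:3,:3]@[(u-s["cx"])/s["fx"],(v-s["cy"])/s["fy"],1]; o=np.asarray(s["pose"])[:3,3]
    return o+d*(z-o[2])/d[2]
def pix(s,p):
    T=np.linalg.inv(s["pose"]); c=T[:3,:3]@np.asarray(p)+T[:3,3]
    return s["cx"]+s["fx"]*c[0]/c[2], s["cy"]+s["fy"]*c[1]/c[2]
def snap(c,name,names):
    s=cams.snapshot(c); cv2.imwrite(f"pics/{name}.png",cv2.resize(s["color"][:,:,::-1],(768,576)))
    np.save(f"pics/{name}.npy",s,allow_pickle=True)
    for n in names: print(n,[(np.round(d["at"],3).tolist(),round(d["confidence"],2)) for d in spotter.recognise(c,n)[:3]])
    return s
E
python3 - <<'E'
from h import *
o=manip.get_obs(); print(o["time"],np.round(o["eef_pos"],4),np.round(o["tcp_rot"],3).tolist())
s=snap("wrist","w1",["probe","probe_head","rest"]); print(np.round(s["pose"],3).tolist(),s["fx"],s["cx"],s["cy"])
E
```

```text
time: 1.9
eef_pos: [0.2517, 0.5993, 0.2387]
tcp_rot: [[1.0, -0.0, 0.006], [-0.006, 0.0, 1.0], [-0.0, -1.0, 0.0]]
wrist_force: [-0.2, 0.6, -0.4]
width: 1.002
time: 2.7
eef_pos: [0.5268, 0.4049, 0.244]
tcp_rot: [[1.0, 0.003, 0.008], [-0.008, -0.002, 1.0], [0.003, -1.0, -0.002]]
wrist_force: [-0.3, -0.6, 0.5]
width: 0.997
2.7 [0.5268 0.4049 0.244 ] [[1.0, 0.003, 0.008], [-0.008, -0.002, 1.0], [0.003, -1.0, -0.002]]
probe [([0.53, 0.426, 0.052], 0.98), ([0.34, 0.433, 0.023], 0.85)]
probe_head [([0.528, 0.429, 0.053], 0.9), ([0.34, 0.434, 0.021], 0.65)]
rest [([0.522, 0.407, 0.006], 0.55)]
[[1.0, -0.007, 0.001, 0.527], [-0.007, -0.956, -0.293, 0.481], [0.003, 0.293, -0.956, 0.39], [0.0, 0.0, 0.0, 1.0]] 316.3074997880839 257.02145790568596 188.98747819639223
```

View pics/w1.png

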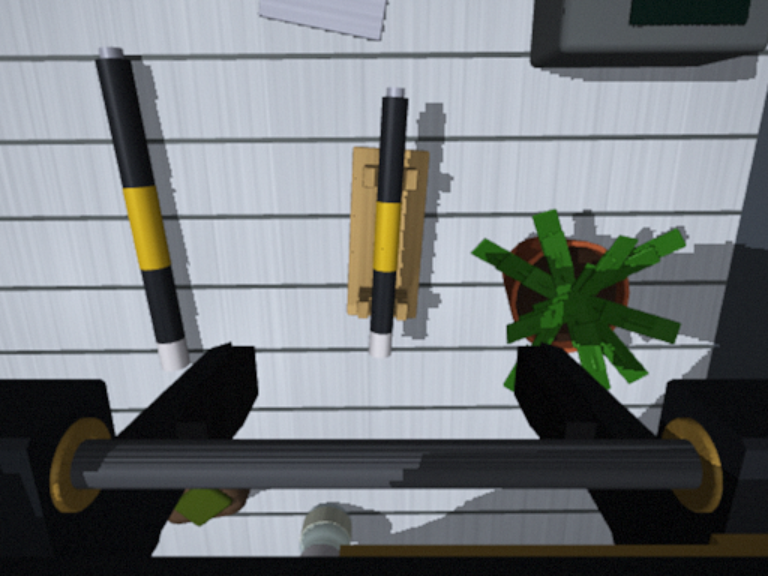

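Wrist view: the probe lies in its rest from the stub at (395,95) to the head at (380,356), with the band at y 201–272. The potplant is well to the right and the long look-alike to the left.

Run:
```python
from h import *
s=np.load("pics/w1.npy",allow_pickle=True).item()
hsv=cv2.cvtColor(s["color"],cv2.COLOR_RGB2HSV)
m=cv2.inRange(hsv,(20,150,80),(33,255,255))
n,l,st,c=cv2.connectedComponentsWithStats(m)
for i in range(1,n):
    if st[i,4]>100: print(st[i],c[i],world(s,*c[i],.050))
for uv in [(395,97),(380,356),(389,201),(383.5,272)]: print(uv,world(s,uv[0]/1.5,uv[1]/1.5,.045))
```

```text
[  82  125   31   56 1096] [ 97.18065693 151.48722628] [0.35406646 0.4205968  0.05      ]
[248 134  20  48 770] [257.44025974 157.28441558] [0.5277928  0.41296229 0.05      ]
[446 281  35  52 339] [466.90855457 296.95575221] [0.79066662 0.23242654 0.05      ]
[ 34 303   8  37 140] [ 36.92857143 321.81428571] [0.24229611 0.19985594 0.05      ]
(395, 97) [0.5344097 0.5077097 0.045    ]
(380, 356) [0.52228302 0.31466004 0.045     ]
(389, 201) [0.5300202  0.43756467 0.045     ]
(383.5, 272) [0.52562612 0.38430834 0.045     ]
```

Run:
```python
from h import *
w=np.load("pics/w1.npy",allow_pickle=True).item()
t=snap("top","t1",["potplant","jar","stone"])
c=cv2.resize(t["color"][120:210,120:225,::-1],None,fx=6,fy=6,interpolation=cv2.INTER_CUBIC)
for (u,v) in [(475,246),(510,388),(547,212),(685,233)]:
    for z in (.06,.10,.14,.18):
        p=world(w,u/1.5,v/1.5,z); q=pix(t,p); print((u,v),np.round(p,3),np.round(q,1))
        cv2.circle(c,(int((q[0]-120)*6+3),int((q[1]-120)*6+3)),3,(255,0,255) if z!=.10 else (0,0,255),-1)
cv2.imwrite("pics/t1c.png",c)
```

```text
potplant [([0.659, 0.369, 0.082], 0.58)]
jar [([0.468, 0.108, 0.066], 0.53), ([0.529, 0.384, 0.051], 0.3)]
stone [([0.36, 0.173, 0.044], 0.51)]
(475, 246) [0.591 0.407 0.06 ] [161.  178.7]
(475, 246) [0.583 0.416 0.1  ] [156.2 179.4]
(475, 246) [0.575 0.425 0.14 ] [151.2 180. ]
(475, 246) [0.568 0.434 0.18 ] [145.8 180.8]
(510, 388) [0.624 0.294 0.06 ] [191.2 170.7]
(510, 388) [0.612 0.316 0.1  ] [183.5 172.1]
(510, 388) [0.6   0.339 0.14 ] [175.4 173.6]
(510, 388) [0.589 0.362 0.18 ] [166.8 175.2]
(547, 212) [0.64  0.431 0.06 ] [155.2 165.8]
(547, 212) [0.626 0.437 0.1  ] [150.9 167.7]
(547, 212) [0.613 0.443 0.14 ] [146.5 169.7]
(547, 212) [0.599 0.449 0.18 ] [141.8 171.8]
(685, 233) [0.739 0.416 0.06 ] [160.2 140.2]
(685, 233) [0.713 0.423 0.1  ] [155.5 144.6]
(685, 233) [0.688 0.431 0.14 ] [150.6 149.2]
(685, 233) [0.662 0.439 0.18 ] [145.3 154.1]
```

View pics/t1c.png

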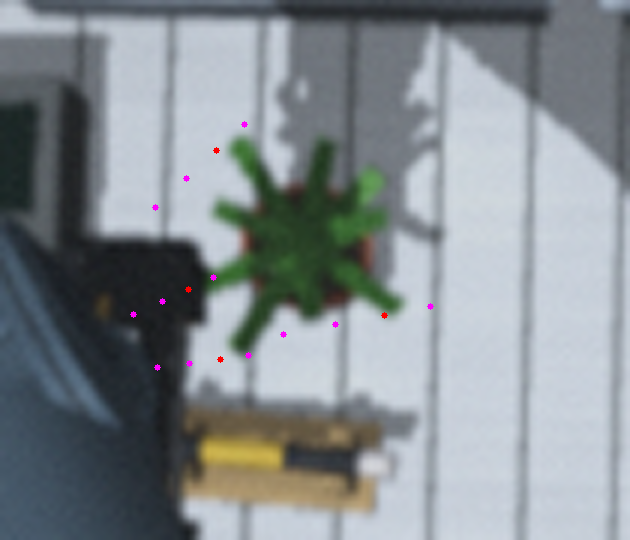

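Leaf tips droop to about z 0.07 at x≈0.59, so the gripper body would come close to the plant. I'll tilt 20° about the rod, away from the plant, and approach with a partial opening.

```bash
python3 -m jog '[{"slide":[-11,34,2],"delta_rot":[0,3.1,0],"fingers":155},{"slide":[-11,34,2],"delta_rot":[0,0,0],"fingers":155},{"slide":[-11,34,2],"delta_rot":[0,0,0],"fingers":155},{"slide":[0,0,0],"delta_rot":[0,0,-6.7],"fingers":155},{"slide":[0,0,0],"delta_rot":[0,0,-6.7],"fingers":155},{"slide":[0,0,0],"delta_rot":[0,0,-6.6],"fingers":155},{"slide":[0,0,0],"delta_rot":[0,0,0],"fingers":155},{"slide":[0,0,0],"delta_rot":[0,0,0],"fingers":155}]' 50
python3 - <<'E'
from h import *
o=manip.get_obs();R=np.array(o["tcp_rot"]);p=np.array(o["eef_pos"])
g=np.array([.528,.4115,.047]); t=g+manip.grasp_offset*R[:,1]
print(o["width"]*88,R.round(3).tolist(),(R.T@(t-p)*1000).round(1))
s=snap("wrist","w2",["probe"])
E
```

```text
time: 3.9
eef_pos: [0.488, 0.4175, 0.1418]
tcp_rot: [[0.939, 0.34, 0.052], [-0.048, -0.018, 0.999], [0.34, -0.94, -0.001]]
wrist_force: [0.3, 0.5, 1.8]
width: 0.392
34.47698717237252 [[0.939, 0.34, 0.052], [-0.048, -0.018, 0.999], [0.34, -0.94, -0.001]] [  5.6 121.5  -3.8]
probe [([0.346, 0.39, 0.021], 0.9), ([0.528, 0.434, 0.053], 0.61)]
```

View pics/w2.png

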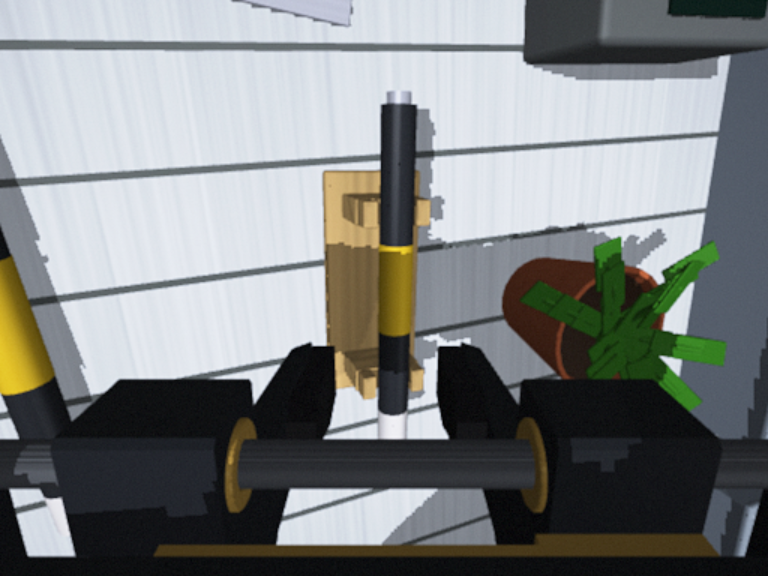

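The view shows the rod parallel to the tool and slightly right of centre (rod u≈397, finger mid ≈386). That fits the computed +5.6 mm. Now approach and close.

```bash
python3 -m jog '[{"slide":[3,20,-2],"delta_rot":[0,0,0],"fingers":155},{"slide":[3,20,-2],"delta_rot":[0,0,0],"fingers":155},{"slide":[0,20,0],"delta_rot":[0,0,0],"fingers":155},{"slide":[0,20,0],"delta_rot":[0,0,0],"fingers":155},{"slide":[0,20,0],"delta_rot":[0,0,0],"fingers":155},{"slide":[0,14,0],"delta_rot":[0,0,0],"fingers":155},{"slide":[0,7,0],"delta_rot":[0,0,0],"fingers":155},{"slide":[0,0,0],"delta_rot":[0,0,0],"fingers":155}]'
python3 -m jog '[{"slide":[0,0,0],"delta_rot":[0,0,0],"fingers":255},{"slide":[0,0,0],"delta_rot":[0,0,0],"fingers":255},{"slide":[0,0,0],"delta_rot":[0,0,0],"fingers":255},{"slide":[0,0,0],"delta_rot":[0,0,0],"fingers":255},{"slide":[0,0,0],"delta_rot":[0,0,0],"fingers":255},{"slide":[0,0,0],"delta_rot":[0,0,0],"fingers":255},{"slide":[0,0,0],"delta_rot":[0,0,0],"fingers":255},{"slide":[0,0,0],"delta_rot":[0,0,0],"fingers":255}]' 50
```

```text
time: 4.8
eef_pos: [0.5366, 0.409, 0.0296]
tcp_rot: [[0.938, 0.341, 0.056], [-0.052, -0.02, 0.998], [0.341, -0.94, -0.001]]
wrist_force: [-0.5, -0.1, 0.4]
width: 0.39
time: 5.6
eef_pos: [0.5355, 0.4107, 0.0307]
tcp_rot: [[0.938, 0.342, 0.054], [-0.051, -0.018, 0.999], [0.342, -0.94, 0.001]]
wrist_force: [-3.7, -0.6, 6.4]
width: 0.186
```

```bash
python3 -m jog '[{"slide":[5,-14,0],"delta_rot":[0,0,0],"fingers":255},{"slide":[10,-28,0],"delta_rot":[0,0,0],"fingers":255},{"slide":[10,-28,0],"delta_rot":[0,0,0],"fingers":255},{"slide":[10,-28,0],"delta_rot":[0,0,0],"fingers":255},{"slide":[10,-28,0],"delta_rot":[0,0,0],"fingers":255},{"slide":[0,-10,0],"delta_rot":[0,0,6.7],"fingers":255},{"slide":[0,-10,0],"delta_rot":[0,0,6.7],"fingers":255},{"slide":[0,0,0],"delta_rot":[0,0,6.6],"fingers":255}]'
python3 - <<'E'
from h import *
o=manip.get_obs();print(o["width"],o["eef_pos"])
s=cams.snapshot("top");np.save("pics/t2.npy",s,allow_pickle=True)
for n in ["station","fork_a","handle","pointer","mark","jaw_a","jar"]: print(n,[(np.round(d["at"],3).tolist(),round(d["confidence"],2)) for d in spotter.recognise("top",n)[:3]])
hsv=cv2.cvtColor(s["color"],cv2.COLOR_RGB2HSV)
for nm,lo,hi,z in [("orange",(5,150,120),(16,255,255),.08),("green",(50,110,60),(85,255,255),.03)]:
    n,l,st,c=cv2.connectedComponentsWithStats(cv2.inRange(hsv,lo,hi))
    for i in range(1,n):
        if st[i,4]>3: print(nm,st[i,4],c[i].round(1),world(s,*c[i],z).round(3))
E
```

```text
time: 6.4
eef_pos: [0.5296, 0.4115, 0.1869]
tcp_rot: [[0.999, -0.001, 0.052], [-0.052, 0.004, 0.999], [-0.002, -1.0, 0.004]]
wrist_force: [0.2, -1.0, -1.7]
width: 0.186
0.18649363188239662 [0.5296322  0.41152759 0.1868692 ]
station [([0.597, -0.135, 0.063], 0.67), ([0.66, 0.367, 0.082], 0.65)]
fork_a [([0.596, -0.134, 0.058], 0.82)]
handle [([0.501, -0.163, 0.089], 0.43)]
pointer []
mark []
jaw_a []
jar [([0.469, 0.108, 0.066], 0.66), ([0.41, 0.607, 0.015], 0.39)]
orange 9 [284.7 169.9] [ 0.63 -0.06  0.08]
orange 6 [258.  170.5] [0.626 0.04  0.08 ]
green 455 [161.2  80.9] [0.983 0.427 0.03 ]
green 5 [ 89.6 135.8] [0.758 0.697 0.03 ]
green 4 [160.5 145.5] [0.725 0.42  0.03 ]
green 41 [178.3 155.3] [0.687 0.35  0.03 ]
green 33 [177.8 165.2] [0.648 0.351 0.03 ]
green 4 [165.  163.8] [0.653 0.4   0.03 ]
green 4 [169.5 165.8] [0.646 0.383 0.03 ]
green 5 [171.4 169.8] [0.63  0.375 0.03 ]
green 35 [379.3 172.1] [ 0.636 -0.434  0.03 ]
green 5 [298. 219.] [ 0.448 -0.118  0.03 ]
```

```bash
python3 -m jog '[{"slide":[0,0,-15],"delta_rot":[0,-3,0],"fingers":255},{"slide":[0,0,-30],"delta_rot":[0,0,0],"fingers":255},{"slide":[0,0,-40],"delta_rot":[0,0,0],"fingers":255},{"slide":[0,0,-40],"delta_rot":[0,0,0],"fingers":255},{"slide":[0,0,-40],"delta_rot":[0,0,0],"fingers":255},{"slide":[0,0,-40],"delta_rot":[0,0,0],"fingers":255},{"slide":[0,0,-40],"delta_rot":[0,0,0],"fingers":255},{"slide":[0,0,-40],"delta_rot":[0,0,0],"fingers":255}]'
python3 -m jog '[{"slide":[0,5,-40],"delta_rot":[0,0,0],"fingers":255},{"slide":[0,5,-40],"delta_rot":[0,0,0],"fingers":255},{"slide":[0,5,-40],"delta_rot":[0,0,0],"fingers":255},{"slide":[0,5,-40],"delta_rot":[0,0,0],"fingers":255},{"slide":[0,5,-20],"delta_rot":[0,0,0],"fingers":255},{"slide":[0,5,-10],"delta_rot":[0,0,0],"fingers":255},{"slide":[0,0,0],"delta_rot":[0,0,0],"fingers":255},{"slide":[0,0,0],"delta_rot":[0,0,0],"fingers":255}]'
python3 - <<'E'
from h import *
s=snap("wrist","w3",["station","fork_a","jaw_a","handle","mark","probe"])
E
```

```text
time: 7.6
eef_pos: [0.527, 0.1247, 0.183]
tcp_rot: [[1.0, 0.001, -0.0], [0.0, -0.0, 1.0], [0.001, -1.0, -0.0]]
wrist_force: [-0.5, 0.3, -0.7]
width: 0.186
time: 8.4
eef_pos: [0.5276, -0.0626, 0.1529]
tcp_rot: [[1.0, -0.0, -0.001], [0.001, 0.001, 1.0], [-0.0, -1.0, 0.001]]
wrist_force: [0.3, 0.6, -0.8]
width: 0.19
station [([0.595, -0.047, 0.007], 0.84)]
fork_a [([0.597, -0.044, 0.004], 0.91), ([0.506, -0.18, 0.094], 0.6), ([0.623, 0.041, 0.082], 0.22)]
jaw_a [([0.621, -0.053, 0.083], 0.94), ([0.619, 0.042, 0.083], 0.62)]
handle [([0.503, -0.188, 0.088], 0.72), ([0.594, -0.041, 0.006], 0.31)]
mark [([0.442, -0.117, 0.032], 0.58), ([0.595, -0.047, 0.008], 0.38)]
probe [([0.529, -0.014, 0.176], 0.68)]
```

View pics/w3.png

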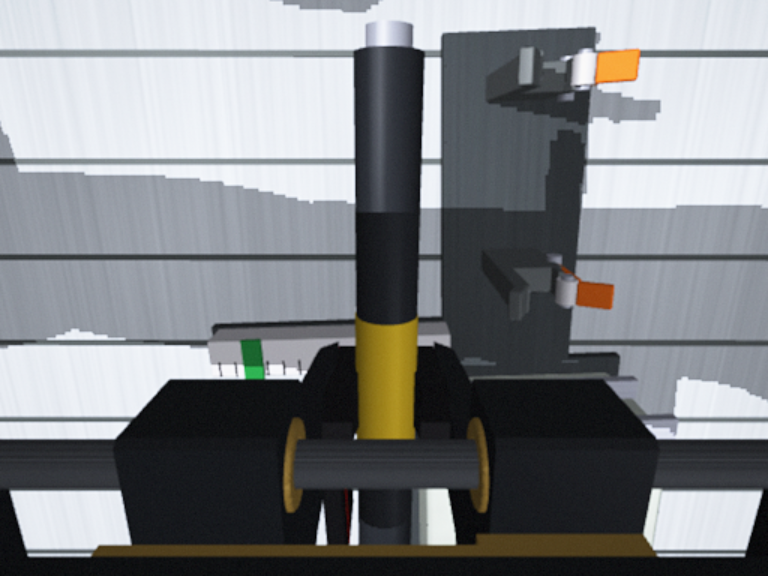

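The wrist view shows the rod held straight at u≈388. Both forks are clear of it, with rollers near (583,69) and (566,291). The green mark is at (253,358) on the rail. I'll crop the forks for a precise fit.

Run:
```python
from h import *
s=np.load("pics/w3.npy",allow_pickle=True).item(); im=s["color"][:,:,::-1]
print(np.round(s["pose"],3).tolist())
a=cv2.resize(im[20:90,315:435],None,fx=6,fy=6,interpolation=cv2.INTER_NEAREST)
b=cv2.resize(im[160:220,315:435],None,fx=6,fy=6,interpolation=cv2.INTER_NEAREST)
c=np.vstack([a,b])[:, :]
c=cv2.resize(c,None,fx=.76,fy=.76)
cv2.imwrite("pics/w3c.png",c); print(c.shape)
for uv,z in [((583,69),.078),((566,291),.078)]: print(world(s,uv[0]/1.5,uv[1]/1.5,z))
# foot edges at z=.008
for uv in [(443,35),(596,28),(443,250),(582,240),(570,355)]: print(uv,world(s,uv[0]/1.5,uv[1]/1.5,.008).round(4))
```

```text
[[1.0, 0.002, 0.0, 0.527], [0.002, -0.957, -0.291, 0.013], [-0.0, 0.291, -0.957, 0.299], [0.0, 0.0, 0.0, 1.0]]
(593, 547, 3)
[0.61194629 0.04228892 0.078     ]
[ 0.61588744 -0.05769683  0.078     ]
(443, 35) [0.559  0.0686 0.008 ]
(596, 28) [0.6433 0.0722 0.008 ]
(443, 250) [ 0.5635 -0.0532  0.008 ]
(582, 240) [ 0.6501 -0.0467  0.008 ]
(570, 355) [ 0.6516 -0.1254  0.008 ]
```

View pics/w3c.png

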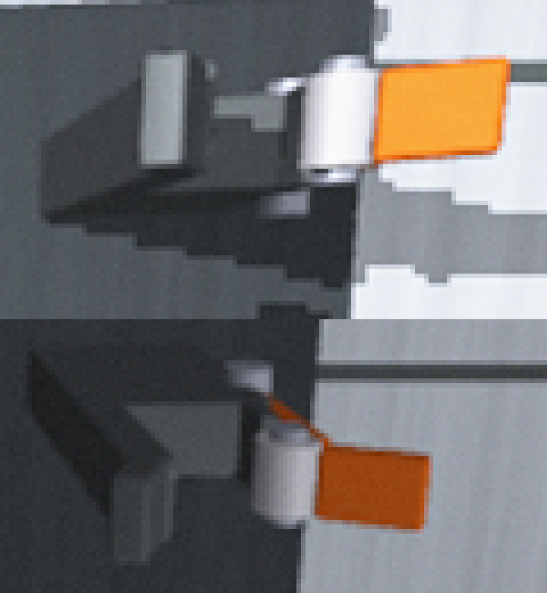

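Run:
```python
from h import *
s=np.load("pics/w3.npy",allow_pickle=True).item()
B=world(s,389.3,45.7,.077);A=world(s,377.7,195.3,.077);print("rollers",A.round(4),B.round(4),np.linalg.norm(A-B))
psi=-np.arctan2(B[0]-A[0],B[1]-A[1]);print("yaw",np.degrees(psi))
ex=np.array([np.cos(psi),np.sin(psi),0]);ey=np.array([-np.sin(psi),np.cos(psi),0])
S=(A+B)/2-.011*ex;print("seat",S[:2].round(4))
O=S-.06*ex-.2*ey;print("station origin",O[:2].round(4))
m=world(s,252/1.5,352/1.5,.031);print("mark~",m.round(4),"station x",(m-O)@ex,(m-O)@ey)
print("handle shut",(O-.05*ex+.035*ey)[:2].round(4))
print("band top edge",world(s,388/1.5,319/1.5,.177).round(4),"rear end",world(s,389/1.5,48/1.5,.175).round(4), "axis x",[world(s,u/1.5,v/1.5,.169)[0].round(4) for u,v in [(389.5,50),(387,310)]])
print(manip.get_obs()["eef_pos"])
for q in [(.0,.15),(0,.25)]:
    pass
```

```text
rollers [ 0.6167 -0.059   0.077 ] [0.6127 0.0426 0.077 ] 0.10170183061457833
yaw 2.229371820889819
seat [ 0.6037 -0.0086]
station origin [ 0.5515 -0.2108]
mark~ [ 0.4449 -0.1128  0.031 ] station x -0.10274547255197118 0.10214253263180581
handle shut [ 0.5002 -0.1778]
band top edge [ 0.5281 -0.0342  0.177 ] rear end [0.5281 0.0341 0.175 ] axis x [np.float64(0.5283), np.float64(0.5279)]
[ 0.52769353 -0.0638912   0.1530822 ]
```

```bash
python3 -m jog '[{"slide":[11,5,0],"delta_rot":[0,-2.2,0],"fingers":255},{"slide":[11,5,0],"delta_rot":[0,0,0],"fingers":255},{"slide":[11,5,0],"delta_rot":[0,0,0],"fingers":255},{"slide":[11,5,0],"delta_rot":[0,0,0],"fingers":255},{"slide":[0,0,0],"delta_rot":[0,0,0],"fingers":255},{"slide":[0,0,0],"delta_rot":[0,0,0],"fingers":255},{"slide":[0,0,0],"delta_rot":[0,0,0],"fingers":255},{"slide":[0,0,0],"delta_rot":[0,0,0],"fingers":255}]'
python3 - <<'E'
from h import *
s=snap("wrist","w4",["jaw_a"]); im=s["color"][:,:,::-1]
a=im[10:250,240:400]
c=cv2.resize(a,None,fx=2.5,fy=2.5,interpolation=cv2.INTER_NEAREST)
cv2.imwrite("pics/w4c.png",c); print(c.shape)
E
```

```text
time: 9.55
eef_pos: [0.5713, -0.0635, 0.1332]
tcp_rot: [[0.999, 0.0, -0.036], [0.036, 0.0, 0.999], [0.0, -1.0, 0.0]]
wrist_force: [-1.2, -0.6, -0.7]
width: 0.188
jaw_a [([0.622, -0.052, 0.083], 0.69), ([0.622, 0.043, 0.085], 0.64)]
(600, 400, 3)
```

View pics/w4c.png

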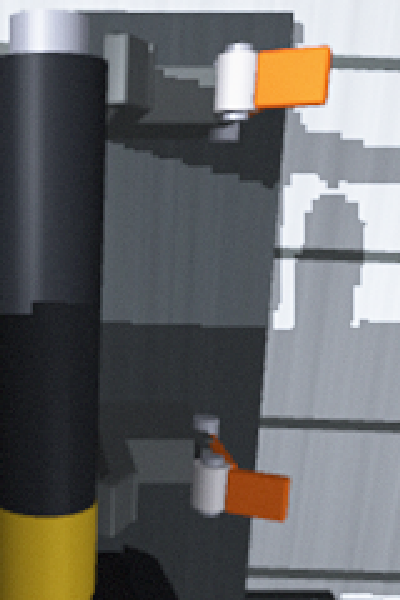

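Rollers are at crop (236,81) and (209.5,487), with the rod to the left of the forks. Now computing the seat from this nearer view.

Run:
```python
from h import *
s=np.load("pics/w4.npy",allow_pickle=True).item()
o=manip.get_obs();R=np.array(o["tcp_rot"]);p=np.array(o["eef_pos"])
for z in (.074,.077,.080):
    B=world(s,334.4,42.4,z);A=world(s,323.8,204.8,z)
    psi=-np.arctan2(B[0]-A[0],B[1]-A[1])
    ex=np.array([np.cos(psi),np.sin(psi),0]);ey=np.array([-np.sin(psi),np.cos(psi),0])
    S=(A+B)/2-.011*ex
    rod=np.array([.0004,0,.003])  # rod mid in tool frame (x, -, z)
    g=p+R@rod
    d=R.T@(np.r_[S[:2],0]-np.r_[g[:2],0])*1000
    print(z,A.round(4),B.round(4),np.linalg.norm(A-B).round(4),np.degrees(psi).round(2),S[:2].round(4),"slide x,z",d[[0,2]].round(1))
im=s["color"]
for v in (60,100,140,180):
    print(v,im[v,200:300,:].sum(1).tolist()[::2] if v==100 else "")
```

```text
0.074 [ 0.6171 -0.0598  0.074 ] [0.6133 0.0429 0.074 ] 0.1027 2.16 [ 0.6042 -0.0089] slide x,z [34.4 50.3]
0.077 [ 0.6164 -0.0587  0.077 ] [0.6126 0.0424 0.077 ] 0.1012 2.16 [ 0.6035 -0.0086] slide x,z [33.7 50.6]
0.08 [ 0.6157 -0.0577  0.08  ] [0.612 0.042 0.08 ] 0.0997 2.16 [ 0.6028 -0.0083] slide x,z [33. 51.]
60 
100 [731, 729, 722, 722, 716, 719, 722, 731, 728, 718, 726, 725, 724, 721, 730, 728, 728, 730, 467, 113, 131, 144, 145, 176, 203, 243, 282, 262, 222, 189, 180, 174, 165, 146, 132, 132, 125, 103, 97, 89, 84, 291, 279, 269, 272, 257, 260, 268, 270, 258]
140 
180
```

```bash
python3 -m jog '[{"slide":[9,0,13],"delta_rot":[0,0,0],"fingers":255},{"slide":[9,0,13],"delta_rot":[0,0,0],"fingers":255},{"slide":[9,0,13],"delta_rot":[0,0,0],"fingers":255},{"slide":[6.3,0,12],"delta_rot":[0,0,0],"fingers":255},{"slide":[0,15,0],"delta_rot":[0,0,0],"fingers":255},{"slide":[0,15,0],"delta_rot":[0,0,0],"fingers":255},{"slide":[0,10,0],"delta_rot":[0,0,0],"fingers":255},{"slide":[0,5,0],"delta_rot":[0,0,0],"fingers":255}]' 55
python3 - <<'E'
from h import *
o=manip.get_obs();R=np.array(o["tcp_rot"]);p=np.array(o["eef_pos"])
print((R.T@(np.array([.6033,-.0085,0])-(p+R@[.0004,0,.003]))*1000).round(1),p)
s=snap("wrist","w5",[])
E
```

```text
time: 10.45
eef_pos: [0.6014, -0.0122, 0.0859]
tcp_rot: [[0.999, -0.003, -0.035], [0.035, -0.001, 0.999], [-0.003, -1.0, -0.001]]
wrist_force: [-0.6, 0.6, -1.0]
width: 0.186
[ 1.9 85.9  0.6] [ 0.60140595 -0.01215445  0.08591599]
```

View pics/w5.png

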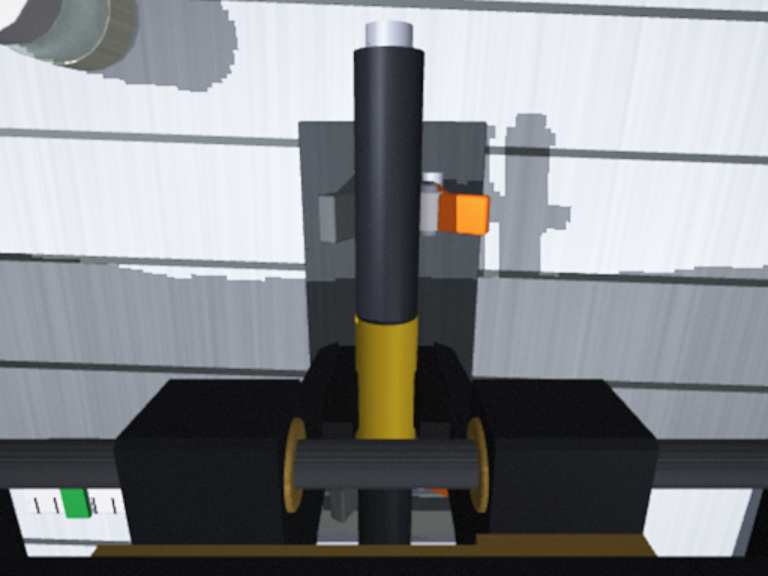

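Rod lies between the prong (320–352) and roller (420–440) of fork b, needing about +1.3 mm in x. Jar at top left is clear. Now pressing down.

```bash
python3 -m jog '[{"slide":[1.3,5,0.5],"delta_rot":[0,0,0],"fingers":255},{"slide":[0,5,0],"delta_rot":[0,0,0],"fingers":255},{"slide":[0,5,0],"delta_rot":[0,0,0],"fingers":255},{"slide":[0,5,0],"delta_rot":[0,0,0],"fingers":255},{"slide":[0,3,0],"delta_rot":[0,0,0],"fingers":255},{"slide":[0,3,0],"delta_rot":[0,0,0],"fingers":255},{"slide":[0,3,0],"delta_rot":[0,0,0],"fingers":255},{"slide":[0,3,0],"delta_rot":[0,0,0],"fingers":255}]' 55
```

```text
time: 11.3
eef_pos: [0.6028, -0.0107, 0.0562]
tcp_rot: [[0.999, -0.003, -0.037], [0.037, 0.0, 0.999], [-0.003, -1.0, 0.0]]
wrist_force: [-3.9, 0.1, 3.5]
width: 0.192
```

```bash
python3 -m jog '[{"slide":[0,3,0],"delta_rot":[0,0,0],"fingers":255},{"slide":[0,3,0],"delta_rot":[0,0,0],"fingers":255},{"slide":[0,2,0],"delta_rot":[0,0,0],"fingers":255},{"slide":[0,2,0],"delta_rot":[0,0,0],"fingers":255},{"slide":[0,0,0],"delta_rot":[0,0,0],"fingers":255},{"slide":[0,0,0],"delta_rot":[0,0,0],"fingers":255},{"slide":[0,0,0],"delta_rot":[0,0,0],"fingers":255},{"slide":[0,0,0],"delta_rot":[0,0,0],"fingers":255}]'
python3 - <<'E'
from h import *
s=snap("wrist","w6",["jaw_a"])
E
```

```text
time: 12.1
eef_pos: [0.6047, -0.0106, 0.0494]
tcp_rot: [[0.999, 0.001, -0.036], [0.036, 0.001, 0.999], [0.001, -1.0, 0.001]]
wrist_force: [-12.9, 1.5, 34.4]
width: 0.184
jaw_a [([0.618, -0.05, 0.073], 0.92), ([0.622, 0.042, 0.083], 0.73), ([0.602, 0.044, 0.076], 0.58)]
```

View pics/w6.png

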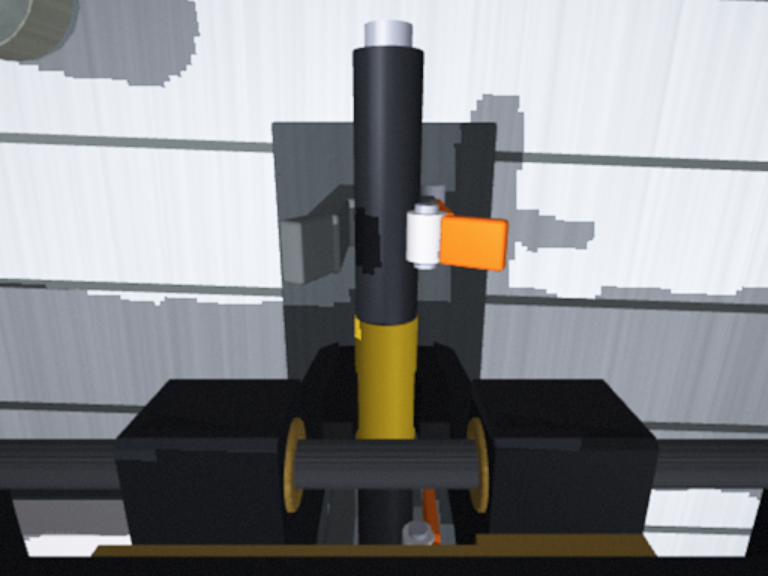

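White rollers now overlap the rod at fork b (423,236) and fork a (418,533), and the press force shows the slot floor was reached. Next: relieve, release and rise.

```bash
python3 -m jog '[{"slide":[0,-1.5,0],"delta_rot":[0,0,0],"fingers":255},{"slide":[-1,-0.5,0],"delta_rot":[0,0,0],"fingers":200},{"slide":[0,0,0],"delta_rot":[0,0,0],"fingers":130},{"slide":[0,0,0],"delta_rot":[0,0,0],"fingers":130},{"slide":[0,0,0],"delta_rot":[0,0,0],"fingers":130},{"slide":[0,-15,0],"delta_rot":[0,0,0],"fingers":130},{"slide":[0,-30,0],"delta_rot":[0,0,0],"fingers":130},{"slide":[0,-40,0],"delta_rot":[0,0,0],"fingers":130}]'
python3 -m jog '[{"slide":[-14,-20,-10],"delta_rot":[0,0,0],"fingers":130},{"slide":[-14,0,-16],"delta_rot":[0,0,0],"fingers":130},{"slide":[-14,0,-16],"delta_rot":[0,0,0],"fingers":130},{"slide":[-14,0,-16],"delta_rot":[0,0,0],"fingers":130},{"slide":[-14,0,-10],"delta_rot":[0,0,0],"fingers":130},{"slide":[0,0,0],"delta_rot":[0,0,0],"fingers":130},{"slide":[0,0,0],"delta_rot":[0,0,0],"fingers":130},{"slide":[0,0,0],"delta_rot":[0,0,0],"fingers":130}]'
python3 - <<'E'
from h import *
s=snap("wrist","w7",["probe","jaw_a","handle","mark","pointer"])
print(np.round(manip.get_obs()["eef_pos"],4))
E
```

```text
time: 13.0
eef_pos: [0.6021, -0.0107, 0.1334]
tcp_rot: [[0.999, -0.003, -0.037], [0.037, -0.0, 0.999], [-0.003, -1.0, -0.0]]
wrist_force: [0.2, 0.7, 0.6]
width: 0.487
time: 13.8
eef_pos: [0.5368, -0.0801, 0.1533]
tcp_rot: [[0.999, 0.001, -0.038], [0.038, 0.0, 0.999], [0.001, -1.0, 0.0]]
wrist_force: [0.2, -0.1, -0.1]
width: 0.494
probe [([0.603, -0.012, 0.075], 0.64)]
jaw_a [([0.62, -0.055, 0.082], 0.93), ([0.62, 0.04, 0.084], 0.75)]
handle [([0.526, -0.138, 0.06], 0.96)]
mark [([0.441, -0.118, 0.036], 0.59)]
pointer [([0.525, -0.137, 0.062], 0.58)]
[ 0.536  -0.0809  0.1529]
```

View pics/w7.png

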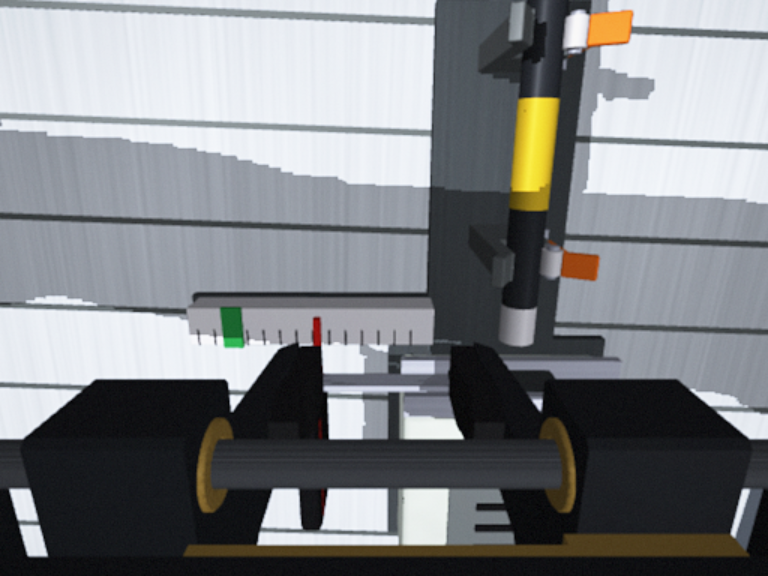

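Probe is seated under both rollers, with its band midway and the white head at (517,325) towards the box. Pointer is at (317,331) and the green mark at (232,322). Next I compute the handle grasp and the pull distance.

Run:
```python
from h import *
s=np.load("pics/w7.npy",allow_pickle=True).item()
o=manip.get_obs();R=np.array(o["tcp_rot"]);p=np.array(o["eef_pos"])
hsv=cv2.cvtColor(s["color"],cv2.COLOR_RGB2HSV); roi=np.zeros(hsv.shape[:2],np.uint8); roi[195:235,120:230]=255
g=cv2.inRange(hsv,(45,120,40),(80,255,255))&roi
r=(cv2.inRange(hsv,(0,150,60),(6,255,255))|cv2.inRange(hsv,(174,150,60),(180,255,255)))&roi
for n,m in (("green",g),("red",r)):
    v,u=np.nonzero(m); print(n,len(u),u.min(),u.max(),v.min(),v.max(),u.mean(),v.mean())
psi=np.radians(2.18);ex=np.array([np.cos(psi),np.sin(psi),0]);ey=np.array([-np.sin(psi),np.cos(psi),0])
S=np.array([.6033,-.0085,0]);O=S-.06*ex-.2*ey
H=O-.05*ex+.035*ey
v,u=np.nonzero(g);M=world(s,u.mean(),v.mean(),.031)
v,u=np.nonzero(r);P=world(s,u.mean(),v.mean(),.037)
for n,q in (("mark",M),("ptr",P),("handle from station",H)): print(n,q.round(4),((q-O)@ex).round(4),((q-O)@ey).round(4))
print("pull",(P-M)@ex)
Hx=P-.062*ey; print("handle from ptr",Hx)
for q in (H,Hx): print("slide",(R.T@(np.r_[q[:2],.053]-p)*1000).round(1))
```

```text
green 340 147 162 205 231 154.40882352941176 217.52941176470588
red 87 209 213 212 230 210.816091954023 221.50574712643677
mark [ 0.4445 -0.1169  0.031 ] -0.1028 0.0978
ptr [ 0.4968 -0.1162  0.037 ] -0.0505 0.0964
handle from station [ 0.4997 -0.1776  0.    ] -0.05 0.035
pull 0.052301943259510125
handle from ptr [ 0.49918212 -0.17817899  0.037     ]
slide [-39.9  99.9 -95.3]
slide [-40.4  99.9 -95.9]
```

```bash
python3 -m jog '[{"slide":[-14,0,-33],"delta_rot":[0,0,0],"fingers":130},{"slide":[-14,0,-33],"delta_rot":[0,0,0],"fingers":130},{"slide":[-12,0,-29.5],"delta_rot":[0,0,0],"fingers":130},{"slide":[0,20,0],"delta_rot":[0,0,0],"fingers":130},{"slide":[0,25,0],"delta_rot":[0,0,0],"fingers":130},{"slide":[0,25,0],"delta_rot":[0,0,0],"fingers":130},{"slide":[0,20,0],"delta_rot":[0,0,0],"fingers":130},{"slide":[0,10,0],"delta_rot":[0,0,0],"fingers":130}]'
python3 -m jog '[{"slide":[0,0,0],"delta_rot":[0,0,0],"fingers":255},{"slide":[0,0,0],"delta_rot":[0,0,0],"fingers":255},{"slide":[0,0,0],"delta_rot":[0,0,0],"fingers":255},{"slide":[0,0,0],"delta_rot":[0,0,0],"fingers":255},{"slide":[0,0,0],"delta_rot":[0,0,0],"fingers":255},{"slide":[0,0,0],"delta_rot":[0,0,0],"fingers":255},{"slide":[0,0,0],"delta_rot":[0,0,0],"fingers":255},{"slide":[0,0,0],"delta_rot":[0,0,0],"fingers":255}]' 40
```

```text
time: 14.9
eef_pos: [0.4985, -0.1777, 0.0514]
tcp_rot: [[0.999, -0.002, -0.037], [0.037, 0.001, 0.999], [-0.002, -1.0, 0.001]]
wrist_force: [-0.2, -0.5, -0.0]
width: 0.487
time: 15.7
eef_pos: [0.4997, -0.1782, 0.0538]
tcp_rot: [[0.999, 0.001, -0.037], [0.037, -0.0, 0.999], [0.001, -1.0, -0.0]]
wrist_force: [-1.6, 0.9, 6.3]
width: 0.129
```

Gripped: width 11.4 mm for the 12 mm paddle. Now pulling about 52 mm along -x, slowly.

```bash
python3 -m jog '[{"slide":[-4,0,0],"delta_rot":[0,0,0],"fingers":255},{"slide":[-8,0,0],"delta_rot":[0,0,0],"fingers":255},{"slide":[-8,0,0],"delta_rot":[0,0,0],"fingers":255},{"slide":[-8,0,0],"delta_rot":[0,0,0],"fingers":255},{"slide":[-8,0,0],"delta_rot":[0,0,0],"fingers":255},{"slide":[-8,0,0],"delta_rot":[0,0,0],"fingers":255},{"slide":[-6,0,0],"delta_rot":[0,0,0],"fingers":255},{"slide":[-2,0,0],"delta_rot":[0,0,0],"fingers":255}]'
python3 -m jog '[{"slide":[0,0,0],"delta_rot":[0,0,0],"fingers":255},{"slide":[0,0,0],"delta_rot":[0,0,0],"fingers":255},{"slide":[0,0,0],"delta_rot":[0,0,0],"fingers":255},{"slide":[0,0,0],"delta_rot":[0,0,0],"fingers":255},{"slide":[0,0,0],"delta_rot":[0,0,0],"fingers":255},{"slide":[0,0,0],"delta_rot":[0,0,0],"fingers":255},{"slide":[0,0,0],"delta_rot":[0,0,0],"fingers":255},{"slide":[0,0,0],"delta_rot":[0,0,0],"fingers":255}]'
cat > m.py <<'E'
from h import *
s=snap("wrist","w8",["pointer","mark"])
hsv=cv2.cvtColor(s["color"],cv2.COLOR_RGB2HSV)
psi=np.radians(2.18);ex=np.array([np.cos(psi),np.sin(psi),0])
out=[]
for n,m,z in (("green",cv2.inRange(hsv,(45,120,40),(80,255,255)),.031),("red",cv2.inRange(hsv,(0,150,60),(6,255,255))|cv2.inRange(hsv,(174,150,60),(180,255,255)),.037)):
    k,l,st,c=cv2.connectedComponentsWithStats(m)
    for i in range(1,k):
        if st[i,4]>15:
            w=world(s,*c[i],z); print(n,st[i],c[i].round(1),w.round(4),"x along",(w@ex).round(4))
cv2.imwrite("pics/w8b.png",cv2.resize(s["color"][:,:,::-1],(768,576)))
E
python3 m.py
```

```text
time: 16.5
eef_pos: [0.4491, -0.18, 0.0538]
tcp_rot: [[0.999, 0.005, -0.037], [0.037, -0.001, 0.999], [0.005, -1.0, -0.001]]
wrist_force: [8.7, 1.0, 1.0]
width: 0.132
time: 17.3
eef_pos: [0.4496, -0.18, 0.0538]
tcp_rot: [[0.999, 0.005, -0.037], [0.037, -0.001, 0.999], [0.005, -1.0, -0.001]]
wrist_force: [7.6, 1.4, 2.5]
width: 0.132
pointer [([0.457, -0.141, 0.072], 0.91)]
mark [([0.44, -0.113, 0.034], 0.69), ([0.549, -0.134, 0.03], 0.61)]
green [241  93  24  50 722] [250.1 115.5] [ 0.4435 -0.1156  0.031 ] x along 0.4388
red [251 101  13  80 601] [256.8 142.2] [ 0.4475 -0.1285  0.037 ] x along 0.4423
```

View pics/w8b.png

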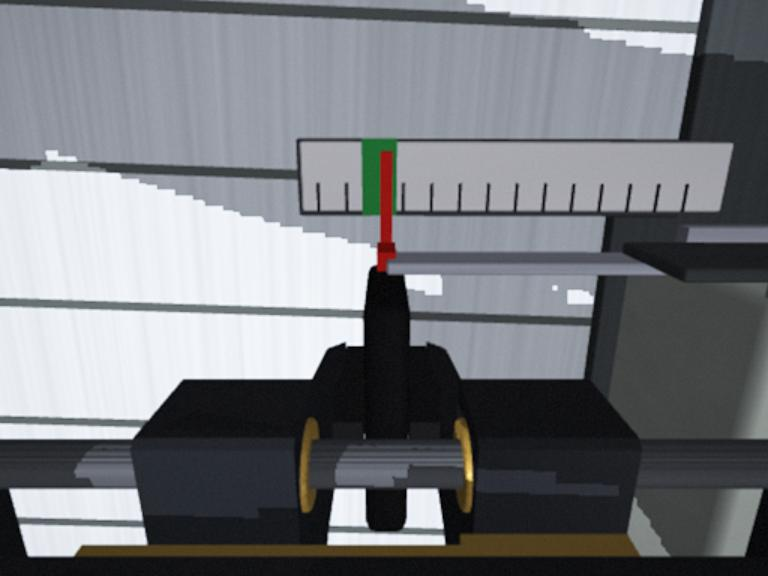

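The view shows the pointer (u 386) over the green mark (362–397, centre 379.5), about 2.2 mm short of centre. I'll trim by -2.2 mm and hold.

```bash
python3 -m jog '[{"slide":[-0.8,0,0],"delta_rot":[0,0,0],"fingers":255},{"slide":[-0.7,0,0],"delta_rot":[0,0,0],"fingers":255},{"slide":[-0.7,0,0],"delta_rot":[0,0,0],"fingers":255},{"slide":[0,0,0],"delta_rot":[0,0,0],"fingers":255},{"slide":[0,0,0],"delta_rot":[0,0,0],"fingers":255},{"slide":[0,0,0],"delta_rot":[0,0,0],"fingers":255},{"slide":[0,0,0],"delta_rot":[0,0,0],"fingers":255},{"slide":[0,0,0],"delta_rot":[0,0,0],"fingers":255}]'
python3 -m jog '[{"slide":[0,0,0],"delta_rot":[0,0,0],"fingers":255},{"slide":[0,0,0],"delta_rot":[0,0,0],"fingers":255},{"slide":[0,0,0],"delta_rot":[0,0,0],"fingers":255},{"slide":[0,0,0],"delta_rot":[0,0,0],"fingers":255},{"slide":[0,0,0],"delta_rot":[0,0,0],"fingers":255},{"slide":[0,0,0],"delta_rot":[0,0,0],"fingers":255},{"slide":[0,0,0],"delta_rot":[0,0,0],"fingers":255},{"slide":[0,0,0],"delta_rot":[0,0,0],"fingers":255}]'
python3 m.py
python3 - <<'E'
from h import *
s=np.load("pics/w8.npy",allow_pickle=True).item();hsv=cv2.cvtColor(s["color"],cv2.COLOR_RGB2HSV)
g=cv2.inRange(hsv,(45,120,40),(80,255,255));r=cv2.inRange(hsv,(0,150,60),(6,255,255))
for v in (96,108,120,132): print(v,*[(np.nonzero(m[v])[0].min(),np.nonzero(m[v])[0].max()) if m[v].any() else None for m in (g,r)])
t=snap("top","t9",["probe","jar"])
E
```

```text
time: 18.25
eef_pos: [0.4475, -0.1801, 0.0538]
tcp_rot: [[0.999, 0.005, -0.037], [0.037, -0.001, 0.999], [0.005, -1.0, -0.001]]
wrist_force: [8.2, 0.8, 2.2]
width: 0.136
time: 19.05
eef_pos: [0.4476, -0.1801, 0.0538]
tcp_rot: [[0.999, 0.005, -0.038], [0.038, -0.001, 0.999], [0.005, -1.0, -0.001]]
wrist_force: [7.2, 1.7, 2.2]
width: 0.129
pointer [([0.453, -0.141, 0.072], 0.97)]
mark [([0.442, -0.115, 0.03], 0.76)]
green [245  93  24  50 721] [256.2 115.6] [ 0.4447 -0.1156  0.031 ] x along 0.4399
red [251 101  13  80 599] [256.8 142.1] [ 0.4454 -0.1285  0.037 ] x along 0.4402
96 (np.int64(246), np.int64(267)) None
108 (np.int64(246), np.int64(267)) (np.int64(255), np.int64(260))
120 (np.int64(246), np.int64(267)) (np.int64(255), np.int64(260))
132 (np.int64(246), np.int64(267)) (np.int64(255), np.int64(260))
probe [([0.342, 0.416, 0.024], 0.97)]
jar [([0.467, 0.11, 0.065], 0.66)]
```

Pointer (255–260) is now within 1 px of the mark's centre (246–267), with a steady 7–8 N pull. Handing in.

```bash
python3 -c "
from rig import manip
print(manip.get_obs()['time'],manip.get_obs()['wrist_force']);manip.sign_off()"
```

```text
19.35 [8.35835329 1.45806953 2.25327665]
the job is handed in; nothing more can be done
```

The probe is seated in both fork clips with its white head towards the lamp box, and I let go of it. The shutter is pulled out about 52 mm and still gripped. I handed the job in at 19.35 s; no verdict is reported.

**Probe:** After release, the wrist view showed both white rollers over the rod, the yellow band midway between the forks, and the jaws looking closed. I judged this by eye; jaw angles and probe pose were not measured after release.

**Shutter:** In the final check the pointer covered columns 255–260 and the green mark 246–267, under 1 mm apart. The wrist reading was steady at 7–8 N, which fits the spring. I did not measure the finger contact force itself.

**Bystanders:** The jar reads the same as at the start, to about 2 mm. I did not re-measure the others, but no move was planned near them. I tilted the gripper to keep clear of the plant.

**Check that disagreed:** In the last top picture the network reported only the longer look-alike rod as "probe" and not the seated one, so it neither confirms nor contradicts the seating. An earlier wrist reading put the probe at (0.603, -0.012, 0.075), which agrees with the seat I worked out, (0.603, -0.009), allowing for the z being on the rod's top surface.

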